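# Line up castings by height for filing

### The job

Line the four aluminium castings up on the row of black rubber pads, one on each pad and well centred, in order of height: the tallest on the pad next to the blue vice, then each next shorter one along the row, the shortest at the far end. Stand them on their flanges, never let one tip over, let go of them, and leave the tool pot at the other end where it is.

Things in the scene. Friction and masses are not known exactly. Their poses are not given: they have to be found in the camera images.
- casting_a: The shortest of four bare aluminium castings: a round flange 46 mm across and 6 mm thick with a plain upright round post 24 mm in diameter on it, 38 mm tall over all, about 70 g. It starts standing on the bench on its flange. Origin: centre of the underside; z up along the post.
- casting_b: The second shortest of four bare aluminium castings: a round flange 50 mm across and 6 mm thick with a plain upright round post 24 mm in diameter on it, 54 mm tall over all, about 100 g. It starts standing on the bench on its flange. Origin: centre of the underside; z up along the post.
- casting_c: The second tallest of four bare aluminium castings: a round flange 54 mm across and 6 mm thick with a plain upright round post 24 mm in diameter on it, 70 mm tall over all, about 140 g. It starts standing on the bench on its flange. Origin: centre of the underside; z up along the post.
- casting_d: The tallest of four bare aluminium castings: a round flange 58 mm across and 6 mm thick with a plain upright round post 24 mm in diameter on it, 86 mm tall over all, about 180 g. It starts standing on the bench on its flange. Origin: centre of the underside; z up along the post.
- pad_a: One of four alike black rubber pads, fixed on a wooden board and in a row about 90 mm apart: a disc 74 mm across, 4 mm thick. Which letter lies where in the row changes. Origin: centre of its underside, on the board's top 12 mm above the bench; the pad's top is 16 mm above the bench. Its x axis points across the row, its y axis along the row.
- pad_b: One of four alike black rubber pads, fixed on a wooden board and in a row about 90 mm apart: a disc 74 mm across, 4 mm thick. Which letter lies where in the row changes. Origin: centre of its underside, on the board's top 12 mm above the bench; the pad's top is 16 mm above the bench. Its x axis points across the row, its y axis along the row.
- pad_c: One of four alike black rubber pads, fixed on a wooden board and in a row about 90 mm apart: a disc 74 mm across, 4 mm thick. Which letter lies where in the row changes. Origin: centre of its underside, on the board's top 12 mm above the bench; the pad's top is 16 mm above the bench. Its x axis points across the row, its y axis along the row.
- pad_d: One of four alike black rubber pads, fixed on a wooden board and in a row about 90 mm apart: a disc 74 mm across, 4 mm thick. Which letter lies where in the row changes. Origin: centre of its underside, on the board's top 12 mm above the bench; the pad's top is 16 mm above the bench. Its x axis points across the row, its y axis along the row.
- vice: The blue machine vice on a wooden base (140 mm across the row x 110 mm along it, 75 mm high over all; its screw handle on the side away from the robot), fixed to the bench beyond one end of the row of pads, either end; its centre is about 150 mm from the centre of the nearest pad. Origin: centre of the base's underside. It marks where the order begins.
- pot: Bystander: loose grey tool pot, 72 mm across, 95 mm high, with handles standing up to 155 mm, beyond the other end of the row, its centre about 150 mm from the centre of the nearest pad. Origin: centre of its underside. Do not disturb it.
Mind the look-alikes: they are no part of the job. Leave any orange, red or turquoise look-alike of the casting_a alone.

How it is judged:
By the outcome, as a careful person would: the job done as asked, in the order asked, and still so for the second after the job is handed in, with the robot touching nothing.
It also fails if it takes over 104 s, if anything falls off the work surface, if the arm or the gripper's body presses on something with over 40 N, if the wrist force passes 120 N, or if a joint passes its speed limit or range.

### The arm

A 6-joint arm with a two-finger parallel gripper is mounted at the origin on the work surface. World frame = base frame: x ahead of the robot, y to its left, z up, the work surface at z = 0. Lengths are in m, angles in rad, forces in N, time in s.
With the tool pointing down it reaches from about 0.25 to 0.725 m from the base axis. Payload 4 kg.
Tool frame: the origin (TCP) lies on the centre line of the jaws, within the pads' length; the fingertips stand 17 mm ahead of it and the grasp point (between the pads) lies 2 mm behind it; z points along the fingers, y is the line along which they close (so a half turn about z gives the same grasp; the last joint's range is limited). The gripper opens to 85 mm and grips with 20 to 120 N. Pads are 22 mm wide; open, the fingers measure 114 mm over their backs; the gripper's body (76 mm by 85 mm) begins 54 mm behind the grasp point. The pads swing forward as they close: fully open they stand 13 mm farther back than shut.
Start: joints at [1.198, 0.241, 0.005, 1.335, 0, 1.571], TCP at [0.182, 0.466, 0.248] pointing down, gripper open.
Joint ranges: [-2.72, 2.72], [-1.05, 1.87], [-1.09, 1.28], [-1.99, 2.15], [-1.42, 1.44], [-3.14, 3.14]. Speed limits (rad/s): [2.79, 2.79, 3.14, 3.14, 3.14, 3.14].

### API

Orientations are given as a rotation vector (axis times angle).
In Python, from station import status, optics, workorder, boxes_of gives the robot as it stands.
- The arm moves only by the shell command python3 -m handwheel 'ROWS'. ROWS is one flat JSON list of numbers that holds 1 to 5 rows one after another, with no inner brackets; each row has 7 numbers: a rotation vector rx, ry, rz in shares of 4 rad (1.0 is 4 rad), then dx, dy, dz in shares of 0.75 m (1.0 is 0.75 m), then the opening from 0.0 (shut) to 1.0 (fully open); each row is the pose to reach, as a shift and turn from the pose commanded when the command began, along the tool's axes at that moment; what a row does not reach only later rows make up. A row lasts 1/10 s, in which the tool goes at most 0.05 m and 0.15 rad, less where a joint would pass 70% of its speed; a pose out of reach is approached as far as the arm can. The fingers move at their own pace and stop on an object; the grip force is fixed at half the most. Time passes only in rows, so rows that do not move let the fingers close. It prints the time, the measured TCP pose, the force, the opening and the grip force at its end. Input that does not fit is refused with a message, and nothing moves.
- status.observe(): the state, without advancing time (a new reading comes with each control period).
- optics.get_image(name): name is "scene" or "top" or "wrist"; returns (picture, depth): 400x640x3 uint8, red, green, blue; 400x640 float32, m along the optical axis (not along the pixel's ray), 0 where there is no reading.
- optics.calibration(name): a dict with "fovy" (degrees; the focal length in pixels is half the picture's height over the tangent of half this angle, whatever the lens; pixels are square), "cx", "cy" (the principal point, pixels), "k1" (the pictures are not rectified: a ray, as slopes to the right and down, at radius r is drawn at 1 + k1 r^2 times it, then the intrinsics apply), "rvec" (rotation vector, rad) and "tvec" (3), from world to camera coordinates, as OpenCV has them. Camera axes: x right, y down, z forward; pixel columns grow to the right and rows downward; lengths in m; the calibration is good to about 2 mm. A picture is of the moment at which its call begins: read the wrist's pose just before it. calibration takes no time and is no camera call; for the wrist camera it gives the pose at the moment of the call.
- workorder.finish_job(): hands the job in; it is judged then, once.
Trained networks look in the newest picture that a camera, given by its name, has taken for a name from the list of things; names that differ only in an ending like _2 or _b are one class to them, and where a whole thing is asked for, a point or a joint stands for the part that bears it (a point fixed in the world has none). Each returns a list of dicts, best first, with "score" (0 to 1); they miss things now and then, are a little off and sometimes report something else, mostly with a low value. They report only what shows in the picture. A call takes as long as a camera call. They do not tell look-alikes from the thing itself.
- boxes_of(camera, label): "centre" ([x, y, z] in m, in the coordinates of the camera as it stood for that picture, good to about 4 mm: the middle of the surface that is visible of it).
The state is a dict: "clock": time; "q": joint angles; "joint_vel": joint speeds; "joint_efforts": joint torques, N m; "eef_pos": TCP position; "orientation": TCP orientation; "contact_force": force on the tool from outside, world axes, zero at the start; "moment": the same for the moment, N m; "opening": opening from 0.0 (shut) to 1.0 (fully open); "gripper_force": force on a finger pad.
Only numpy, scipy, OpenCV 4.12 (cv2) and the standard library are available. Lean on these libraries where they do the work, as an engineer would, in place of code of your own. Each camera call takes 0.05 s, during which the arm holds its last target. There are 200 camera calls.

## Working session

There is one attempt and no reset: what is moved stays moved. The work goes in short steps, Python scripts to look and compute and a shell command to move; the robot and the scene stay as the last step left them, time stands still between calls to the robot, and variables do not carry over. Pictures are saved under pics/ and viewed, at most 14 in all, crops included, and the job is handed in when it is done.

```bash
mkdir -p pics; cat > h.py <<'E'
import numpy as np, cv2
from scipy.spatial.transform import Rotation as R
from station import status, optics, workorder, boxes_of
def cam2w(c,p):
    Rm=cv2.Rodrigues(np.array(c["rvec"],float))[0]; return (np.asarray(p)-np.array(c["tvec"]).ravel())@Rm
def cloud(name):
    c=optics.calibration(name); im,d=optics.get_image(name)
    f=200/np.tan(np.radians(c["fovy"])/2)
    v,u=np.mgrid[:400,:640].astype(float)
    K=np.array([[f,0,c["cx"]],[0,f,c["cy"]],[0,0,1]])
    s=cv2.undistortPoints(np.stack([u.ravel(),v.ravel()],1)[:,None],K,np.array([c["k1"],0,0,0,0.]))[:,0]
    P=np.c_[s,np.ones(len(s))]*d.ravel()[:,None]
    W=cam2w(c,P).reshape(400,640,3); W[d==0]=np.nan
    return c,im,W
E
python3 - <<'E'
from h import *
for n in ("top","scene"):
    c,im,W=cloud(n); cv2.imwrite(f"pics/{n}0.png",im[:,:,::-1]); np.savez(f"{n}0.npz",im=im,W=W)
    for l in ("casting_a","pad_a","vice","pot"):
        for b in boxes_of(n,l): print(n,l,round(b["score"],2),cam2w(c,b["centre"]).round(3))
s=status.observe(); print(s["clock"],s["eef_pos"],s["orientation"],s["opening"])
E
```

```text
top casting_a 0.94 [ 0.428 -0.22   0.007]
top casting_a 0.83 [ 0.357 -0.146  0.007]
top casting_a 0.75 [0.42  0.215 0.003]
top casting_a 0.74 [ 0.368 -0.04   0.005]
top casting_a 0.72 [ 0.444 -0.063  0.004]
top casting_a 0.71 [0.624 0.302 0.096]
top casting_a 0.68 [0.438 0.095 0.002]
top casting_a 0.67 [0.338 0.046 0.004]
top casting_a 0.44 [0.616 0.071 0.015]
top pad_a 0.96 [0.624 0.168 0.015]
top pad_a 0.84 [0.615 0.069 0.016]
top pad_a 0.75 [ 0.623 -0.01   0.017]
top pad_a 0.62 [ 0.615 -0.101  0.012]
top vice 0.56 [ 0.599 -0.245  0.035]
top pot 0.78 [0.622 0.302 0.095]
scene casting_a 0.91 [ 0.441 -0.22   0.018]
scene casting_a 0.75 [ 0.378 -0.038  0.012]
scene casting_a 0.74 [0.449 0.094 0.02 ]
scene casting_a 0.72 [0.353 0.045 0.011]
scene casting_a 0.71 [ 0.459 -0.069  0.011]
scene casting_a 0.57 [0.438 0.218 0.017]
scene casting_a 0.53 [ 0.373 -0.142  0.009]
scene pad_a 0.97 [0.636 0.173 0.015]
scene pad_a 0.96 [0.616 0.074 0.017]
scene pad_a 0.95 [ 0.629 -0.012  0.018]
scene pad_a 0.86 [ 0.62  -0.099  0.017]
scene pad_a 0.71 [ 0.44  -0.218  0.018]
scene vice 0.72 [ 0.631 -0.241  0.048]
0.5 [0.18210457 0.46561659 0.24825788] [-5.82267841e-01 -3.08713215e+00  1.95974542e-04] 1.0009651786540157
```

View pics/top0.png

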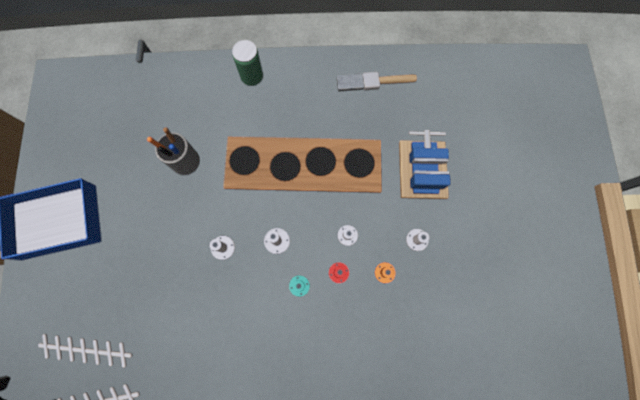

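View pics/scene0.png

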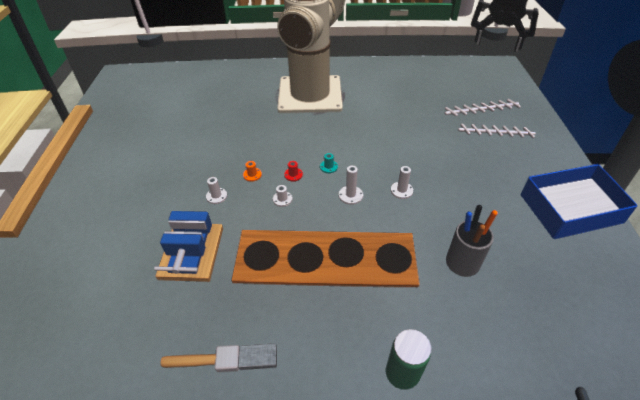

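The four white castings are at top-view pixels (222,247), (277,240), (348,235) and (418,240). The pads are at (245,160), (285,166), (321,161) and (360,163). The vice is at (428,170), on the -y end, and the pot is at +y. In the scene view the heights, tallest first, are (350,185) = d, (402,182) = c, (213,190) = b and (282,196) = a. The coloured look-alikes sit in front. Next I'll fit the circles on their known planes.

```bash
cat > fit.py <<'E'
from h import *
from scipy.optimize import least_squares
def plane(c,z):
    f=200/np.tan(np.radians(c["fovy"])/2); v,u=np.mgrid[:400,:640].astype(float)
    K=np.array([[f,0,c["cx"]],[0,f,c["cy"]],[0,0,1]])
    s=cv2.undistortPoints(np.stack([u.ravel(),v.ravel()],1)[:,None],K,np.array([c["k1"],0,0,0,0.]))[:,0]
    o=cam2w(c,np.zeros(3)); d=cam2w(c,np.c_[s,np.ones(len(s))])-o
    return (o+d*((z-o[2])/d[:,2])[:,None]).reshape(400,640,3)
def circ(c,mask,z,g,r,win=.012):
    P=plane(c,z); m=mask&(np.hypot(P[...,0]-g[0],P[...,1]-g[1])<r+win)
    cs=cv2.findContours(m.astype(np.uint8),cv2.RETR_EXTERNAL,cv2.CHAIN_APPROX_NONE)[0]
    k=max(cs,key=len)[:,0]; q=P[k[:,1],k[:,0],:2]
    s=least_squares(lambda a:np.hypot(q[:,0]-a[0],q[:,1]-a[1])-a[2],[*g,r],loss="soft_l1",f_scale=.001)
    return s.x.round(4),len(k)
PADS=[(.618,-.1),(.624,-.011),(.616,.07),(.628,.168)]
CAST=dict(d=(.438,.095),c=(.42,.215),b=(.428,-.22),a=(.444,-.063))
HT=dict(a=.038,b=.054,c=.07,d=.086)
def masks(im):
    h=im.astype(int); return h.max(2)<45,(h.min(2)>140)
E
python3 - <<'E'
from fit import *
for n in ("top","scene"):
    c=optics.calibration(n); D=np.load(f"{n}0.npz"); bl,wh=masks(D["im"]); W=D["W"]
    for g in PADS: print(n,"pad",circ(c,bl,.016,g,.037))
    for k,g in CAST.items():
        w=W[np.hypot(W[...,0]-g[0],W[...,1]-g[1])<.04]; print(n,k,circ(c,wh,.006,g,.027),"zmax",np.percentile(w[:,2],99.).round(3), w[w[:,2]>HT[k]-.005][:,:2].mean(0).round(4))
s=status.observe(); Rm=R.from_rotvec(s["orientation"]).as_matrix(); print(Rm.round(3))
E
```

```text
top pad (array([ 0.6134, -0.0967,  0.0263]), 239)
top pad (array([ 0.6213, -0.0076,  0.0283]), 174)
top pad (array([0.6121, 0.0716, 0.0306]), 118)
top pad (array([0.627 , 0.1709, 0.027 ]), 222)
top d (array([0.4399, 0.0952, 0.03  ]), 76) zmax 0.087 [0.44   0.0954]
top c (array([0.4279, 0.2192, 0.0278]), 71) zmax 0.071 [0.4278 0.2177]
top b (array([ 0.4322, -0.2255,  0.0261]), 66) zmax 0.056 [ 0.4319 -0.2248]
top a (array([ 0.4475, -0.0665,  0.0238]), 60) zmax 0.039 [ 0.4479 -0.0656]
scene pad (array([ 0.6196, -0.1005,  0.0319]), 109)
scene pad (array([ 0.627 , -0.0082,  0.0315]), 114)
scene pad (array([0.6163, 0.075 , 0.0317]), 106)
scene pad (array([0.634 , 0.1706, 0.0328]), 95)
scene d (array([0.4407, 0.0967, 0.0276]), 75) zmax 0.088 [0.444  0.0954]
scene c (array([0.429 , 0.2203, 0.0254]), 68) zmax 0.072 [0.4314 0.2193]
scene b (array([ 0.4341, -0.2232,  0.0233]), 62) zmax 0.057 [ 0.4363 -0.2227]
scene a (array([ 0.4484, -0.0646,  0.0215]), 62) zmax 0.04 [ 0.4516 -0.0655]
[[-0.931  0.364 -0.   ]
 [ 0.364  0.931 -0.   ]
 [ 0.    -0.    -1.   ]]
```

```bash
python3 - <<'E'
from fit import *
for n in ("top","scene"):
    c=optics.calibration(n); D=np.load(f"{n}0.npz"); im=D["im"].astype(int)
    for g in PADS:
        P=plane(c,.016); r=im[np.hypot(P[...,0]-g[0],P[...,1]-g[1])<.02]
        print(n,r.mean(0).round(),[list(circ(c,im[...,0]<t,.016,g,.037)[0]) for t in (60,75,90)])
s=status.observe(); Rm=R.from_rotvec(s["orientation"]).as_matrix()
print(Rm.T@(np.array([.4402,.0957,.15])-s["eef_pos"]))
E
```

```text
top [42. 43. 43.] [[np.float64(0.6155), np.float64(-0.1015), np.float64(0.0329)], [np.float64(0.6157), np.float64(-0.1015), np.float64(0.0336)], [np.float64(0.6158), np.float64(-0.1011), np.float64(0.0341)]]
top [43. 43. 44.] [[np.float64(0.6223), np.float64(-0.011), np.float64(0.0327)], [np.float64(0.6225), np.float64(-0.0109), np.float64(0.0332)], [np.float64(0.6224), np.float64(-0.0109), np.float64(0.0341)]]
top [43. 43. 44.] [[np.float64(0.6124), np.float64(0.0725), np.float64(0.0327)], [np.float64(0.6125), np.float64(0.0724), np.float64(0.0332)], [np.float64(0.6125), np.float64(0.0727), np.float64(0.0342)]]
top [43. 43. 44.] [[np.float64(0.6302), np.float64(0.1686), np.float64(0.0329)], [np.float64(0.6301), np.float64(0.1686), np.float64(0.0335)], [np.float64(0.6301), np.float64(0.1685), np.float64(0.0342)]]
scene [43. 38. 36.] [[np.float64(0.6193), np.float64(-0.1001), np.float64(0.0344)], [np.float64(0.6193), np.float64(-0.0999), np.float64(0.0351)], [np.float64(0.6192), np.float64(-0.0999), np.float64(0.0354)]]
scene [44. 38. 34.] [[np.float64(0.6263), np.float64(-0.0093), np.float64(0.0342)], [np.float64(0.6262), np.float64(-0.0093), np.float64(0.035)], [np.float64(0.6264), np.float64(-0.0094), np.float64(0.0354)]]
scene [44. 38. 35.] [[np.float64(0.616), np.float64(0.0744), np.float64(0.0343)], [np.float64(0.616), np.float64(0.0742), np.float64(0.0351)], [np.float64(0.6161), np.float64(0.0746), np.float64(0.0357)]]
scene [42. 38. 37.] [[np.float64(0.634), np.float64(0.1704), np.float64(0.0344)], [np.float64(0.6338), np.float64(0.1702), np.float64(0.0351)], [np.float64(0.6337), np.float64(0.1703), np.float64(0.0357)]]
[-0.37511104 -0.25047425  0.09828784]
```

Units first: shifts go in shares of 0.75 m and turns go in shares of 4 rad. So -0.18 m is -0.24, -0.12 m is -0.16, 0.12 rad is 0.03.

```bash
cat > to.py <<'E'
import sys; from h import *
s=status.observe(); r=R.from_rotvec(s["orientation"]); G=R.from_matrix([[0,1,0],[1,0,0],[0,0,-1]])
p=np.array([float(x) for x in sys.argv[1:4]])
print("t",s["clock"],"pos",np.round(s["eef_pos"],4),"rot",(r.inv()*G).as_rotvec().round(4),"shift",r.inv().apply(p-s["eef_pos"]).round(4),"open",round(s["opening"],3),"F",np.round(s["contact_force"],1),"grip",s["gripper_force"],"j6",round(s["q"][5],2))
E
python3 -m handwheel '[0, 0, 0.03, -0.048, -0.032, 0.0107, 0.6, 0, 0, 0.06, -0.096, -0.064, 0.0213, 0.6, 0, 0, 0.09, -0.144, -0.096, 0.032, 0.6, 0, 0, 0.12, -0.192, -0.128, 0.0427, 0.6, 0, 0, 0.15, -0.24, -0.16, 0.0533, 0.6]'
python3 to.py .4403 .096 .14
```

```text
clock: 1.0
eef_pos: [0.3067, 0.287, 0.2082]
orientation: [1.474, 2.774, 0.001]
contact_force: [0.6, 0.0, 0.1]
opening: 0.6
gripper_force: 0.0
t 1.0 pos [0.3067 0.287  0.2082] rot [ 8.000e-04 -3.000e-04  5.937e-01] shift [-0.2331  0.0038  0.0682] open 0.6 F [0.6 0.  0.1] grip 0.0 j6 1.73
```

To row units: -0.233 m is -0.3107, -0.188 m is -0.2507, 0.594 rad is 0.1485.

```bash

python3 -m handwheel '[0, 0, 0.03, -0.0627, 0.0013, 0.0187, 0.6, 0, 0, 0.06, -0.1253, 0.0027, 0.0373, 0.6, 0, 0, 0.09, -0.188, 0.004, 0.056, 0.6, 0, 0, 0.12, -0.2507, 0.004, 0.0733, 0.6, 0, 0, 0.1485, -0.3107, 0.0053, 0.0907, 0.6]'
python3 -m handwheel '[0, 0, 0, 0, 0, 0, 0.6, 0, 0, 0, 0, 0, 0, 0.6]' >/dev/null
python3 to.py .4403 .096 .045
python3 - <<'E'
from fit import *
c,im,W=cloud("wrist"); cv2.imwrite("pics/w1.png",im[:,:,::-1]); np.savez("w1.npz",im=im,W=W)
for k,g in CAST.items():
    w=W[np.hypot(W[...,0]-g[0],W[...,1]-g[1])<.03]; w=w[w[:,2]>HT[k]-.004]
    if len(w)>30: print(k,len(w),((w.max(0)+w.min(0))/2).round(4),(np.ptp(w,axis=0)).round(4))
for g in PADS: 
    try: print(circ(c,im[...,0]<75,.016,g,.037))
    except Exception as e: print(e)
E
```

```text
clock: 1.5
eef_pos: [0.4415, 0.0962, 0.1401]
orientation: [2.223, 2.22, 0.001]
contact_force: [0.8, 0.1, -0.2]
opening: 0.599
gripper_force: 0.0
t 1.7 pos [0.4406 0.0971 0.1399] rot [-0.0013 -0.0002  0.0018] shift [-0.0011 -0.0001  0.0949] open 0.595 F [-0.7  0.6 -0.2] grip 0.0 j6 1.79
d 15909 [0.4391 0.1019 0.153 ] [0.0576 0.0338 0.1418]
c 1316 [0.43   0.2203 0.0695] [0.0231 0.0236 0.0069]
(array([ 0.6222, -0.0969,  0.045 ]), 205)
(array([ 0.6198, -0.016 ,  0.0427]), 230)
(array([0.6147, 0.0752, 0.0356]), 208)
(array([0.6326, 0.1709, 0.0359]), 251)
```

View pics/w1.png

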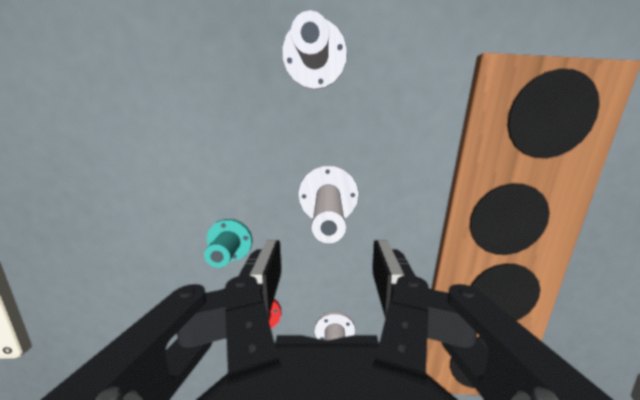

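To row units: 0.095 m is 0.1267, 0.075 m is 0.1.

```bash

python3 -m handwheel '[0, 0, 0, 0, 0, 0.0333, 0.6, 0, 0, 0, 0, 0, 0.0667, 0.6, 0, 0, 0, 0, 0, 0.1, 0.6, 0, 0, 0, 0, 0, 0.1267, 0.6, 0, 0, 0, 0, 0, 0.1267, 0.6]'
python3 -m handwheel '[0, 0, 0, 0, 0, 0, 0, 0, 0, 0, 0, 0, 0, 0, 0, 0, 0, 0, 0, 0, 0, 0, 0, 0, 0, 0, 0, 0, 0, 0, 0, 0, 0, 0, 0]'
python3 -m handwheel '[0, 0, 0, 0, 0, -0.0267, 0, 0, 0, 0, 0, 0, -0.0533, 0, 0, 0, 0, 0, 0, -0.08, 0, 0, 0, 0, 0, 0, -0.1067, 0, 0, 0, 0, 0, 0, -0.1067, 0]'
python3 to.py .6175 -.1005 .125
```

```text
clock: 2.25
eef_pos: [0.4377, 0.0991, 0.0436]
orientation: [-2.211, -2.228, 0.006]
contact_force: [0.2, 0.1, 0.7]
opening: 0.598
gripper_force: 0.0
clock: 2.75
eef_pos: [0.4417, 0.0989, 0.0468]
orientation: [2.216, 2.226, 0.006]
contact_force: [-0.4, 1.0, 6.6]
opening: 0.26
gripper_force: 58.8
clock: 3.25
eef_pos: [0.4426, 0.0983, 0.1279]
orientation: [2.215, 2.223, 0.008]
contact_force: [0.8, 0.6, -1.2]
opening: 0.259
gripper_force: 59.1
t 3.25 pos [0.4426 0.0983 0.1279] rot [ 0.0058 -0.001   0.0036] shift [-0.1994  0.1742  0.0037] open 0.259 F [ 0.8  0.6 -1.2] grip 59.10667598247528 j6 1.79
```

To row units: -0.17 m is -0.2267, 0.15 m is 0.2.

```bash

python3 -m handwheel '[0, 0, 0, -0.0267, 0.0227, 0, 0, 0, 0, 0, -0.08, 0.0707, 0, 0, 0, 0, 0, -0.1333, 0.1173, 0, 0, 0, 0, 0, -0.1867, 0.164, 0, 0, 0, 0, 0, -0.2267, 0.2, 0, 0]' >/dev/null
python3 -m handwheel '[0, 0, 0, -0.0267, 0.0227, 0, 0, 0, 0, 0, -0.036, 0.032, 0, 0, 0, 0, 0, -0.036, 0.032, 0, 0, 0, 0, 0, -0.036, 0.032, 0, 0]' >/dev/null
python3 to.py .6175 -.0985 .063
python3 - <<'E'
from fit import *
c,im,W=cloud("wrist"); cv2.imwrite("pics/w2.png",im[:,:,::-1])
E
```

```text
t 4.15 pos [ 0.6136 -0.0969  0.1242] rot [-0.0028 -0.0009  0.0046] shift [-0.0016  0.0041  0.0612] open 0.259 F [-1.  -0.1 -0.8] grip 59.1802042722702 j6 1.41
```

View pics/w2.png

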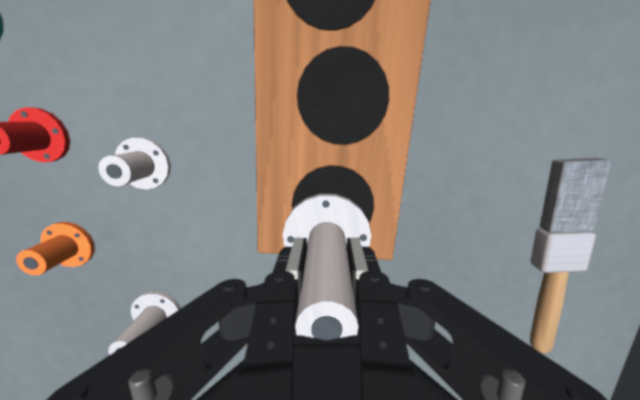

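To row units: 0.052 m is 0.0693, 0.003 m is 0.004.

```bash

python3 -m handwheel '[0, 0, 0, -0.0027, 0.004, 0.02, 0, 0, 0, 0, -0.0027, 0.004, 0.04, 0, 0, 0, 0, -0.0027, 0.004, 0.06, 0, 0, 0, 0, -0.0027, 0.004, 0.0693, 0, 0, 0, 0, -0.0027, 0.004, 0.0693, 0]' >/dev/null
for i in 1 2; do python3 -m handwheel '[0, 0, 0, 0, 0, 0, 0]' >/dev/null; python3 to.py .6175 -.0985 .063;done
python3 - <<'E'
from fit import *
for n in ("scene","top"):
    c,im,W=cloud(n); bl,wh=masks(im); g=(.6175,-.1005)
    if n=="scene":
        cv2.imwrite("pics/s2.png",cv2.resize(im[180:320,140:340,::-1],(800,560)))
        print(circ(c,wh,.029,g,.029))
E
```

```text
t 4.8 pos [ 0.618  -0.0995  0.0734] rot [0.0001 0.     0.0046] shift [ 0.001  -0.0005  0.0104] open 0.259 F [-0.1 -0.9 -2. ] grip 59.20584440231323 j6 1.41
t 4.9 pos [ 0.6187 -0.0998  0.0742] rot [0.0017 0.0003 0.0043] shift [ 0.0013 -0.0012  0.0112] open 0.259 F [ 0.1 -1.2 -1.1] grip 59.205889105796814 j6 1.41
(array([ 0.6163, -0.1022,  0.0271]), 88)
```

View pics/s2.png

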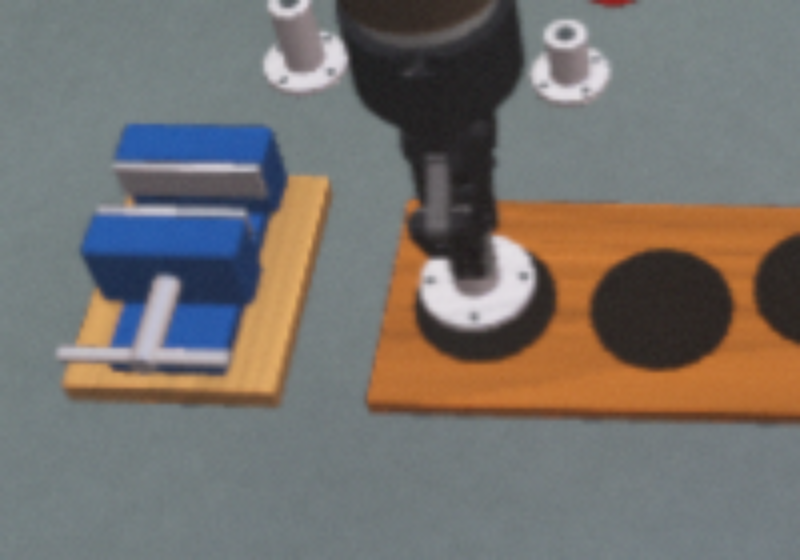

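```bash

python3 -m handwheel '[0, 0, 0, 0.002, 0.0013, 0.0053, 0, 0, 0, 0, 0.002, 0.0013, 0.0107, 0, 0, 0, 0, 0.002, 0.0013, 0.0133, 0, 0, 0, 0, 0.002, 0.0013, 0.0147, 0, 0, 0, 0, 0.002, 0.0013, 0.0147, 0]'
```

```text
clock: 5.5
eef_pos: [0.6187, -0.0984, 0.0629]
orientation: [-2.217, -2.226, 0.0]
contact_force: [-3.1, 1.2, 3.8]
opening: 0.263
gripper_force: 60.0
```

To row units: -0.11 m is -0.1467, -0.08 m is -0.1067.

```bash

python3 -m handwheel '[0, 0, 0, 0, 0, 0, 0.3, 0, 0, 0, 0, 0, 0, 0.4, 0, 0, 0, 0, 0, 0, 0.6, 0, 0, 0, 0, 0, 0, 0.6, 0, 0, 0, 0, 0, 0, 0.6]'
python3 -m handwheel '[0, 0, 0, 0, 0, -0.0267, 0.6, 0, 0, 0, 0, 0, -0.0667, 0.6, 0, 0, 0, 0, 0, -0.1067, 0.6, 0, 0, 0, 0, 0, -0.1467, 0.6, 0, 0, 0, 0, 0, -0.1467, 0.6]' >/dev/null
python3 to.py .4288 .22 .15
python3 - <<'E'
from fit import *
for n in ("scene","wrist"):
    c,im,W=cloud(n); bl,wh=masks(im); g=(.6175,-.1005)
    cv2.imwrite(f"pics/{n}3.png",im[:,:,::-1])
    print(n,circ(c,wh,.022,g,.029),circ(c,im[...,0]<75,.016,g,.037))
E
```

```text
clock: 6.0
eef_pos: [0.619, -0.0984, 0.0622]
orientation: [-2.217, -2.226, 0.0]
contact_force: [-1.0, 0.6, 0.5]
opening: 0.6
gripper_force: 0.0
t 6.5 pos [ 0.622  -0.0989  0.1779] rot [0.0098 0.0016 0.004 ] shift [ 0.3197 -0.1922  0.0255] open 0.601 F [ 0.3 -0.   0.7] grip 0.0 j6 1.41
scene (array([ 0.6194, -0.1003,  0.0271]), 91) (array([ 0.6181, -0.1004,  0.0337]), 118)
wrist (array([ 0.6191, -0.1035,  0.0307]), 177) (array([ 0.619 , -0.0999,  0.0337]), 282)
```

View pics/scene3.png

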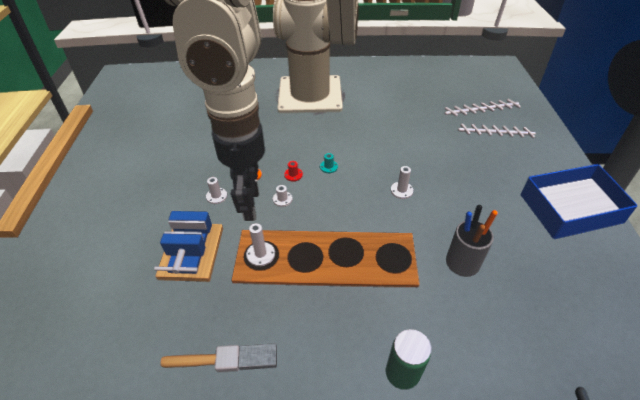

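d is standing at about scene pixel (260,252), centred on the pad to within about 1 mm. c is next.

To row units: 0.16 m is 0.2133, 0.125 m is 0.1667.

```bash

python3 -m handwheel '[0, 0, 0, 0.0267, -0.016, 0, 0.6, 0, 0, 0, 0.0733, -0.044, 0, 0.6, 0, 0, 0, 0.12, -0.072, 0, 0.6, 0, 0, 0, 0.1667, -0.1, 0, 0.6, 0, 0, 0, 0.2133, -0.128, 0, 0.6]' >/dev/null
python3 -m handwheel '[0, 0, 0, 0.0467, -0.028, 0.0067, 0.6, 0, 0, 0, 0.0933, -0.056, 0.0133, 0.6, 0, 0, 0, 0.14, -0.084, 0.0267, 0.6, 0, 0, 0, 0.1867, -0.112, 0.0333, 0.6, 0, 0, 0, 0.2133, -0.128, 0.0333, 0.6]' >/dev/null
python3 -m handwheel '[0, 0, 0, 0, 0, 0, 0.6, 0, 0, 0, 0, 0, 0, 0.6, 0, 0, 0, 0, 0, 0, 0.6]' >/dev/null
python3 to.py .4288 .22 .04
python3 to.py .4288 .22 .04
```

```text
t 7.9 pos [0.4258 0.2199 0.1467] rot [-0.0009  0.0009  0.003 ] shift [0.0002 0.0031 0.1067] open 0.597 F [0.1 0.3 0.2] grip 0.0 j6 2.04
t 7.9 pos [0.4258 0.2199 0.1467] rot [-0.0009  0.0009  0.003 ] shift [0.0002 0.0031 0.1067] open 0.597 F [0.1 0.3 0.2] grip 0.0 j6 2.04
```

To row units: 0.106 m is 0.1413, 0.1 m is 0.1333.

```bash

python3 -m handwheel '[0, 0, 0, 0, 0.0027, 0.0267, 0.6, 0, 0, 0, 0, 0.0027, 0.0667, 0.6, 0, 0, 0, 0, 0.0027, 0.1067, 0.6, 0, 0, 0, 0, 0.0027, 0.1333, 0.6, 0, 0, 0, 0, 0.0027, 0.1413, 0.6]' >/dev/null
python3 -m handwheel '[0, 0, 0, 0, 0, 0, 0.6, 0, 0, 0, 0, 0, 0, 0.6, 0, 0, 0, 0, 0, 0, 0.4, 0, 0, 0, 0, 0, 0, 0.3, 0, 0, 0, 0, 0, 0, 0]'
python3 -m handwheel '[0, 0, 0, 0, 0, 0, 0, 0, 0, 0, 0, 0, 0, 0, 0, 0, 0, 0, 0, 0, 0]'
python3 to.py .4288 .22 .12
python3 -m handwheel '[0, 0, 0, 0, 0, -0.0267, 0, 0, 0, 0, 0, 0, -0.0533, 0, 0, 0, 0, 0, 0, -0.08, 0, 0, 0, 0, 0, 0, -0.1067, 0, 0, 0, 0, 0, 0, -0.1067, 0]' >/dev/null
python3 -m handwheel '[0, 0, 0, 0, 0, 0, 0]' >/dev/null
python3 to.py .6243 -.01 .12
```

```text
clock: 8.9
eef_pos: [0.4289, 0.2213, 0.0426]
orientation: [2.216, 2.225, 0.004]
contact_force: [1.1, -0.7, 3.6]
opening: 0.258
gripper_force: 58.5
clock: 9.2
eef_pos: [0.4288, 0.2213, 0.0426]
orientation: [2.216, 2.225, 0.004]
contact_force: [-0.2, -1.2, 6.4]
opening: 0.258
gripper_force: 58.5
t 9.2 pos [0.4288 0.2213 0.0426] rot [ 0.0027 -0.0009  0.0041] shift [-0.0012  0.0002 -0.0774] open 0.258 F [-0.2 -1.2  6.4] grip 58.52894604206085 j6 2.04
t 9.8 pos [0.4275 0.2208 0.1209] rot [-0.     -0.0001  0.0042] shift [-0.2316  0.1959  0.0009] open 0.257 F [-0.5 -0.2 -2.1] grip 59.08247351646423 j6 2.04
```

To row units: -0.135 m is -0.18, 0.115 m is 0.1533.

```bash

python3 -m handwheel '[0, 0, 0, -0.02, 0.0173, 0, 0, 0, 0, 0, -0.06, 0.0507, 0, 0, 0, 0, 0, -0.1, 0.0853, 0, 0, 0, 0, 0, -0.14, 0.1187, 0, 0, 0, 0, 0, -0.18, 0.1533, 0, 0]' >/dev/null
python3 -m handwheel '[0, 0, 0, -0.04, 0.0333, 0, 0, 0, 0, 0, -0.08, 0.0667, 0, 0, 0, 0, 0, -0.1067, 0.0907, 0, 0, 0, 0, 0, -0.1273, 0.108, 0, 0, 0, 0, 0, -0.1273, 0.108, 0, 0]' >/dev/null
python3 -m handwheel '[0, 0, 0, 0, 0, 0.0067, 0, 0, 0, 0, 0, 0, 0.0267, 0, 0, 0, 0, 0, 0, 0.0467, 0, 0, 0, 0, 0, 0, 0.06, 0, 0, 0, 0, 0, 0, 0.06, 0]' >/dev/null
python3 -m handwheel '[0, 0, 0, 0, 0, 0, 0, 0, 0, 0, 0, 0, 0, 0]' >/dev/null
python3 to.py .6245 -.0087 .0586
```

```text
t 11.5 pos [ 0.6251 -0.0086  0.0771] rot [0.0014 0.     0.0044] shift [-0.0001 -0.0006  0.0185] open 0.262 F [-0.5 -0.3 -0.8] grip 59.138261675834656 j6 1.55
```

To row units: 0.0175 m is 0.0233, 0.015 m is 0.02.

```bash

python3 -m handwheel '[0, 0, 0, 0, 0, 0.0067, 0, 0, 0, 0, 0, 0, 0.0133, 0, 0, 0, 0, 0, 0, 0.02, 0, 0, 0, 0, 0, 0, 0.0233, 0, 0, 0, 0, 0, 0, 0.0233, 0]'
python3 -m handwheel '[0, 0, 0, 0, 0, 0, 0, 0, 0, 0, 0, 0, 0, 0]'
```

```text
clock: 12.0
eef_pos: [0.6245, -0.0089, 0.0587]
orientation: [-2.217, -2.226, 0.0]
contact_force: [0.0, -0.7, -1.2]
opening: 0.257
gripper_force: 59.7
clock: 12.2
eef_pos: [0.6246, -0.0089, 0.0587]
orientation: [-2.217, -2.226, 0.0]
contact_force: [0.4, 0.1, -2.0]
opening: 0.255
gripper_force: 59.7
```

To row units: 0.001 m is 0.0013.

```bash

python3 -m handwheel '[0, 0, 0, 0, 0, 0.0013, 0, 0, 0, 0, 0, 0, 0.0013, 0, 0, 0, 0, 0, 0, 0.0013, 0]'
python3 -m handwheel '[0, 0, 0, 0, 0, 0.0013, 0, 0, 0, 0, 0, 0, 0.0013, 0, 0, 0, 0, 0, 0, 0.0013, 0]'
```

```text
clock: 12.5
eef_pos: [0.6247, -0.009, 0.0586]
orientation: [2.217, 2.226, 0.0]
contact_force: [-2.7, 0.4, 5.4]
opening: 0.253
gripper_force: 59.9
clock: 12.8
eef_pos: [0.6246, -0.009, 0.0586]
orientation: [2.217, 2.225, 0.001]
contact_force: [-4.0, -0.2, 10.1]
opening: 0.258
gripper_force: 60.4
```

Contact. Release, rise and head for b.

To row units: -0.11 m is -0.1467, -0.08 m is -0.1067.

```bash

python3 -m handwheel '[0, 0, 0, 0, 0, 0, 0.3, 0, 0, 0, 0, 0, 0, 0.4, 0, 0, 0, 0, 0, 0, 0.6, 0, 0, 0, 0, 0, 0, 0.6, 0, 0, 0, 0, 0, 0, 0.6]' >/dev/null
python3 -m handwheel '[0, 0, 0, 0, 0, -0.0267, 0.6, 0, 0, 0, 0, 0, -0.0667, 0.6, 0, 0, 0, 0, 0, -0.1067, 0.6, 0, 0, 0, 0, 0, -0.1467, 0.6, 0, 0, 0, 0, 0, -0.1467, 0.6]' >/dev/null
python3 to.py .433 -.2243 .15
python3 - <<'E'
from fit import *
g=(.6243,-.01)
for n in ("scene","wrist"):
    c,im,W=cloud(n); bl,wh=masks(im)
    print(n,circ(c,wh,.022,g,.027),circ(c,im[...,0]<75,.016,g,.037))
    if n=="wrist": print(circ(c,wh,.006,CAST["a"],.023),circ(c,wh,.006,CAST["b"],.025))
E
```

```text
t 13.8 pos [ 0.6277 -0.0089  0.1722] rot [0.0098 0.0002 0.004 ] shift [-0.2146 -0.1958  0.0203] open 0.599 F [0.4 0.1 0.4] grip 0.0 j6 1.55
scene (array([ 0.6253, -0.0099,  0.0249]), 87) (array([ 0.6257, -0.0093,  0.0338]), 131)
wrist (array([ 0.6251, -0.0114,  0.028 ]), 160) (array([ 0.626 , -0.0088,  0.0337]), 285)
(array([ 0.4482, -0.0645,  0.0246]), 201) (array([ 72.7601, -62.4281,  95.407 ]), 21)
```

To row units: -0.135 m is -0.18, -0.123 m is -0.164.

```bash

python3 -m handwheel '[0, 0, 0, -0.02, -0.0187, 0, 0.6, 0, 0, 0, -0.06, -0.0547, 0, 0.6, 0, 0, 0, -0.1, -0.0907, 0, 0.6, 0, 0, 0, -0.14, -0.1267, 0, 0.6, 0, 0, 0, -0.18, -0.164, 0, 0.6]' >/dev/null
python3 -m handwheel '[0, 0, 0, -0.0333, -0.0307, 0.0133, 0.6, 0, 0, 0, -0.0667, -0.0613, 0.04, 0.6, 0, 0, 0, -0.0933, -0.084, 0.06, 0.6, 0, 0, 0, -0.1067, -0.096, 0.0667, 0.6, 0, 0, 0, -0.1067, -0.096, 0.0667, 0.6]' >/dev/null
python3 -m handwheel '[0, 0, 0, 0, 0, 0, 0.6, 0, 0, 0, 0, 0, 0, 0.6, 0, 0, 0, 0, 0, 0, 0.6]' >/dev/null
python3 to.py .433 -.2243 .033
```

```text
t 15.2 pos [ 0.4318 -0.2241  0.1174] rot [0.0015 0.0005 0.0058] shift [-0.0002  0.0011  0.0844] open 0.598 F [-0.3  0.2 -0.8] grip 0.0 j6 1.09
```

To row units: 0.084 m is 0.112, 0.07 m is 0.0933.

```bash

python3 -m handwheel '[0, 0, 0, 0, 0.0013, 0.0267, 0.6, 0, 0, 0, 0, 0.0013, 0.06, 0.6, 0, 0, 0, 0, 0.0013, 0.0933, 0.6, 0, 0, 0, 0, 0.0013, 0.112, 0.6, 0, 0, 0, 0, 0.0013, 0.112, 0.6]' >/dev/null
python3 -m handwheel '[0, 0, 0, 0, 0, 0, 0.6, 0, 0, 0, 0, 0, 0, 0.6, 0, 0, 0, 0, 0, 0, 0.4, 0, 0, 0, 0, 0, 0, 0.3, 0, 0, 0, 0, 0, 0, 0]' >/dev/null
python3 -m handwheel '[0, 0, 0, 0, 0, 0, 0, 0, 0, 0, 0, 0, 0, 0, 0, 0, 0, 0, 0, 0, 0]' >/dev/null
python3 to.py .433 -.2243 .15
python3 -m handwheel '[0, 0, 0, 0, 0, -0.0267, 0, 0, 0, 0, 0, 0, -0.0667, 0, 0, 0, 0, 0, 0, -0.1067, 0, 0, 0, 0, 0, 0, -0.1467, 0, 0, 0, 0, 0, 0, -0.16, 0]' >/dev/null
python3 -m handwheel '[0, 0, 0, 0, 0, 0, 0, 0, 0, 0, 0, 0, 0, 0]' >/dev/null
python3 to.py .6145 .0735 .15
```

```text
t 16.5 pos [ 0.4326 -0.2251  0.0339] rot [0.0026 0.0009 0.004 ] shift [ 0.0007  0.0007 -0.1161] open 0.257 F [0.3 0.1 5.9] grip 58.49105358123779 j6 1.09
t 17.2 pos [ 0.4306 -0.2243  0.1514] rot [-0.002  -0.001   0.0039] shift [0.297  0.1851 0.0014] open 0.258 F [-0.4 -0.9 -2.3] grip 58.9073771238327 j6 1.09
```

To row units: 0.16 m is 0.2133, 0.02 m is 0.0267.

```bash

python3 -m handwheel '[0, 0, 0, 0.0267, 0, 0, 0, 0, 0, 0, 0.0733, 0.0067, 0, 0, 0, 0, 0, 0.12, 0.0133, 0, 0, 0, 0, 0, 0.1667, 0.02, 0, 0, 0, 0, 0, 0.2133, 0.0333, 0, 0]' >/dev/null
python3 -m handwheel '[0, 0, 0, 0.0467, 0.0133, 0, 0, 0, 0, 0, 0.0867, 0.0333, 0, 0, 0, 0, 0, 0.12, 0.06, 0, 0, 0, 0, 0, 0.1467, 0.1, 0, 0, 0, 0, 0, 0.1667, 0.14, 0, 0]' >/dev/null
python3 -m handwheel '[0, 0, 0, 0.0133, 0.04, 0, 0, 0, 0, 0, 0.0167, 0.06, 0, 0, 0, 0, 0, 0.0167, 0.072, 0, 0, 0, 0, 0, 0.0167, 0.072, 0, 0]' >/dev/null
python3 -m handwheel '[0, 0, 0, 0, 0, 0.0133, 0, 0, 0, 0, 0, 0, 0.0467, 0, 0, 0, 0, 0, 0, 0.08, 0, 0, 0, 0, 0, 0, 0.1067, 0, 0, 0, 0, 0, 0, 0.1133, 0]' >/dev/null
python3 -m handwheel '[0, 0, 0, 0, 0, 0, 0, 0, 0, 0, 0, 0, 0, 0, 0, 0, 0, 0, 0, 0, 0]' >/dev/null
python3 to.py .6147 .0731 .050
```

```text
t 19.4 pos [0.6153 0.0736 0.0694] rot [ 0.0029 -0.0003  0.0039] shift [-0.0005 -0.0006  0.0194] open 0.262 F [ 0.6 -0.2 -0.1] grip 58.99245500564575 j6 1.69
```

To row units: 0.0185 m is 0.0247, 0.015 m is 0.02.

```bash

python3 -m handwheel '[0, 0, 0, 0, 0, 0.0067, 0, 0, 0, 0, 0, 0, 0.0133, 0, 0, 0, 0, 0, 0, 0.02, 0, 0, 0, 0, 0, 0, 0.0247, 0, 0, 0, 0, 0, 0, 0.0247, 0]' >/dev/null
python3 -m handwheel '[0, 0, 0, 0, 0, 0, 0, 0, 0, 0, 0, 0, 0, 0]'
python3 -m handwheel '[0, 0, 0, 0, 0, 0.0013, 0, 0, 0, 0, 0, 0, 0.0013, 0, 0, 0, 0, 0, 0, 0.0013, 0]'
```

```text
clock: 20.1
eef_pos: [0.6139, 0.0736, 0.05]
orientation: [-2.217, -2.226, 0.0]
contact_force: [-2.8, -0.3, 5.1]
opening: 0.261
gripper_force: 59.8
clock: 20.4
eef_pos: [0.614, 0.0736, 0.05]
orientation: [2.217, 2.226, 0.0]
contact_force: [-3.8, -0.3, 10.5]
opening: 0.26
gripper_force: 60.2
```

To row units: -0.12 m is -0.16, -0.11 m is -0.1467.

```bash

python3 -m handwheel '[0, 0, 0, 0, 0, 0, 0.3, 0, 0, 0, 0, 0, 0, 0.4, 0, 0, 0, 0, 0, 0, 0.6, 0, 0, 0, 0, 0, 0, 0.6, 0, 0, 0, 0, 0, 0, 0.6]' >/dev/null
python3 -m handwheel '[0, 0, 0, 0, 0, -0.0267, 0.6, 0, 0, 0, 0, 0, -0.0667, 0.6, 0, 0, 0, 0, 0, -0.1067, 0.6, 0, 0, 0, 0, 0, -0.1467, 0.6, 0, 0, 0, 0, 0, -0.16, 0.6]' >/dev/null
python3 -m handwheel '[0, 0, 0, 0, 0, 0, 0.6, 0, 0, 0, 0, 0, 0, 0.6]' >/dev/null
python3 to.py .4483 -.065 .1
python3 - <<'E'
from fit import *
g=(.6143,.0735)
for n in ("scene","wrist"):
    c,im,W=cloud(n); bl,wh=masks(im)
    print(n,circ(c,wh,.022,g,.025),circ(c,im[...,0]<75,.016,g,.037))
E
```

```text
t 21.6 pos [0.6136 0.0735 0.1669] rot [-0.002   0.0003  0.004 ] shift [-0.1378 -0.1657  0.0673] open 0.598 F [-0.4  0.3 -0.6] grip 0.0 j6 1.69
scene (array([0.614 , 0.0748, 0.0227]), 79) (array([0.6158, 0.0742, 0.0338]), 131)
wrist (array([0.6143, 0.0745, 0.0253]), 141) (array([0.6158, 0.0751, 0.035 ]), 190)
```

To row units: -0.135 m is -0.18, -0.01 m is -0.0133.

```bash

python3 -m handwheel '[0, 0, 0, -0.0133, -0.02, 0, 0.6, 0, 0, 0, -0.04, -0.06, 0, 0.6, 0, 0, 0, -0.0733, -0.1, 0, 0.6, 0, 0, 0, -0.1067, -0.14, 0, 0.6, 0, 0, 0, -0.14, -0.18, 0.0133, 0.6]' >/dev/null
python3 -m handwheel '[0, 0, 0, -0.0267, -0.024, 0.0267, 0.6, 0, 0, 0, -0.04, -0.0373, 0.0533, 0.6, 0, 0, 0, -0.044, -0.04, 0.0733, 0.6, 0, 0, 0, -0.044, -0.04, 0.076, 0.6, 0, 0, 0, -0.044, -0.04, 0.076, 0.6]' >/dev/null
python3 -m handwheel '[0, 0, 0, 0, 0, 0, 0.6, 0, 0, 0, 0, 0, 0, 0.6]' >/dev/null
python3 to.py .4483 -.065 .027
python3 - <<'E'
from fit import *
c,im,W=cloud("wrist"); cv2.imwrite("pics/w6.png",im[:,:,::-1])
E
```

```text
t 22.9 pos [ 0.4508 -0.0648  0.1019] rot [0.0014 0.0001 0.0048] shift [-0.0002 -0.0026  0.0749] open 0.597 F [0.4 0.5 0. ] grip 0.0 j6 1.42
```

View pics/w6.png

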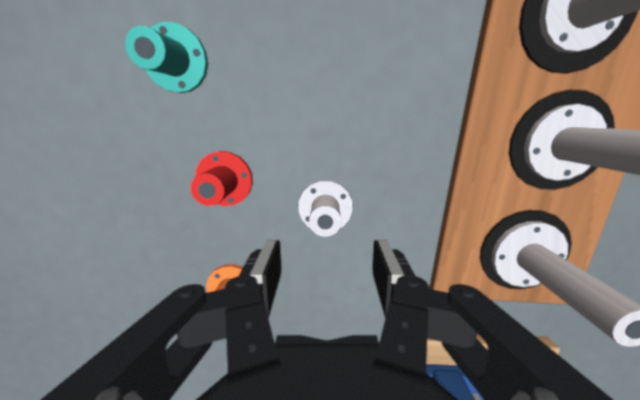

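The view shows a at (325,205) between the jaws, with red at (220,180) clear of them. Castings d, c and b are on their pads. I'll descend now.

```bash

python3 -m handwheel '[0, 0, 0, 0, -0.0027, 0.02, 0.6, 0, 0, 0, 0, -0.0027, 0.0467, 0.6, 0, 0, 0, 0, -0.0027, 0.0733, 0.6, 0, 0, 0, 0, -0.0027, 0.0933, 0.6, 0, 0, 0, 0, -0.0027, 0.1, 0.6]'
python3 -m handwheel '[0, 0, 0, 0, 0, 0, 0.6, 0, 0, 0, 0, 0, 0, 0.6, 0, 0, 0, 0, 0, 0, 0.4, 0, 0, 0, 0, 0, 0, 0.3, 0, 0, 0, 0, 0, 0, 0]' 
python3 -m handwheel '[0, 0, 0, 0, 0, 0, 0, 0, 0, 0, 0, 0, 0, 0, 0, 0, 0, 0, 0, 0, 0]' >/dev/null
python3 to.py .4483 -.065 .15
python3 -m handwheel '[0, 0, 0, 0, 0, -0.0267, 0, 0, 0, 0, 0, 0, -0.0667, 0, 0, 0, 0, 0, 0, -0.1067, 0, 0, 0, 0, 0, 0, -0.1333, 0, 0, 0, 0, 0, 0, -0.1333, 0]' >/dev/null
python3 -m handwheel '[0, 0, 0, 0, 0, 0, 0, 0, 0, 0, 0, 0, 0, 0]' >/dev/null
python3 to.py .632 .1695 .13
```

```text
clock: 23.45
eef_pos: [0.4472, -0.0648, 0.0253]
orientation: [-2.215, -2.225, 0.002]
contact_force: [-1.1, -0.4, -0.3]
opening: 0.6
gripper_force: 0.0
clock: 23.95
eef_pos: [0.4487, -0.0652, 0.0273]
orientation: [2.216, 2.225, 0.002]
contact_force: [-0.4, -0.2, 5.2]
opening: 0.252
gripper_force: 58.5
t 24.25 pos [ 0.4487 -0.0652  0.0273] rot [0.002  0.0002 0.004 ] shift [ 2.000e-04 -1.000e-04 -1.227e-01] open 0.257 F [-1.2 -0.   6.8] grip 58.54216754436493 j6 1.42
t 24.95 pos [ 0.4468 -0.0649  0.1251] rot [-0.0025 -0.0003  0.004 ] shift [ 0.2337  0.1862 -0.0053] open 0.255 F [-0.9 -0.1 -1. ] grip 58.771469593048096 j6 1.42
```

To row units: 0.16 m is 0.2133, 0.125 m is 0.1667.

```bash

python3 -m handwheel '[0, 0, 0, 0.0267, 0, 0, 0, 0, 0, 0, 0.0733, 0.0067, 0, 0, 0, 0, 0, 0.12, 0.0133, 0, 0, 0, 0, 0, 0.1667, 0.02, 0, 0, 0, 0, 0, 0.2133, 0.04, 0, 0]' >/dev/null
python3 -m handwheel '[0, 0, 0, 0.04, 0.0267, 0, 0, 0, 0, 0, 0.0667, 0.0667, 0, 0, 0, 0, 0, 0.08, 0.1067, 0, 0, 0, 0, 0, 0.0933, 0.1467, 0, 0, 0, 0, 0, 0.0987, 0.18, 0, 0]' >/dev/null
python3 -m handwheel '[0, 0, 0, 0, 0.02, 0, 0, 0, 0, 0, 0, 0.028, 0, 0, 0, 0, 0, 0, 0.028, 0.0267, 0, 0, 0, 0, 0, 0.028, 0.06, 0, 0, 0, 0, 0, 0.028, 0.08, 0]' >/dev/null
python3 -m handwheel '[0, 0, 0, 0, 0, 0, 0, 0, 0, 0, 0, 0, 0, 0, 0, 0, 0, 0, 0, 0, 0]' >/dev/null
python3 to.py .6325 .1698 .0433
```

```text
t 26.75 pos [0.6334 0.1698 0.0674] rot [ 0.0015 -0.0005  0.004 ] shift [-0.     -0.001   0.0241] open 0.254 F [ 0.9  0.5 -0.9] grip 58.84944498538971 j6 1.83
```

To row units: 0.0235 m is 0.0313, 0.022 m is 0.0293.

```bash

python3 -m handwheel '[0, 0, 0, 0, 0, 0.008, 0, 0, 0, 0, 0, 0, 0.016, 0, 0, 0, 0, 0, 0, 0.024, 0, 0, 0, 0, 0, 0, 0.0293, 0, 0, 0, 0, 0, 0, 0.0313, 0]' >/dev/null
python3 -m handwheel '[0, 0, 0, 0, 0, 0, 0, 0, 0, 0, 0, 0, 0, 0]'
python3 -m handwheel '[0, 0, 0, 0, 0, 0.0013, 0, 0, 0, 0, 0, 0, 0.0013, 0, 0, 0, 0, 0, 0, 0.0013, 0]'
```

```text
clock: 27.45
eef_pos: [0.6325, 0.1695, 0.0434]
orientation: [-2.217, -2.226, 0.001]
contact_force: [-2.9, -0.7, 5.3]
opening: 0.251
gripper_force: 59.2
clock: 27.75
eef_pos: [0.6325, 0.1695, 0.0433]
orientation: [-2.217, -2.226, 0.0]
contact_force: [-5.4, -1.4, 9.4]
opening: 0.254
gripper_force: 59.6
```

To row units: -0.19 m is -0.2533, -0.15 m is -0.2.

```bash

python3 -m handwheel '[0, 0, 0, 0, 0, 0, 0.3, 0, 0, 0, 0, 0, 0, 0.4, 0, 0, 0, 0, 0, 0, 0.6, 0, 0, 0, 0, 0, 0, 0.6, 0, 0, 0, 0, 0, 0, 0.6]' >/dev/null
python3 -m handwheel '[0, 0, 0, 0, 0, -0.0267, 0.6, 0, 0, 0, 0, 0, -0.0667, 0.6, 0, 0, 0, 0, 0, -0.1067, 0.6, 0, 0, 0, 0, 0, -0.1467, 0.6, 0, 0, 0, 0, 0, -0.1733, 0.6]' >/dev/null
python3 -m handwheel '[0, 0, 0, 0, -0.04, 0, 0.6, 0, 0, 0, 0, -0.0933, 0, 0.6, 0, 0, 0, 0, -0.1467, 0, 0.6, 0, 0, 0, 0, -0.2, 0, 0.6, 0, 0, 0, 0, -0.2533, 0, 0.6]' >/dev/null
python3 -m handwheel '[0, 0, 0, 0, -0.04, 0, 0.6, 0, 0, 0, 0, -0.0667, 0, 0.6, 0, 0, 0, 0, -0.0667, 0, 0.6, 0, 0, 0, 0, -0.0667, 0, 0.6]'
python3 - <<'E'
from fit import *
G=[((.6175,-.1005),.029),((.6243,-.01),.027),((.6143,.0735),.025),((.632,.1695),.023)]
for n in ("scene","top"):
    c,im,W=cloud(n); bl,wh=masks(im); cv2.imwrite(f"pics/{n}9.png",im[:,:,::-1])
    for g,r in G: print(n,circ(c,wh,.022,g,r)[0],circ(c,im[...,0]<75,.016,g,.037)[0])
E
```

```text
clock: 29.65
eef_pos: [0.3936, 0.169, 0.1723]
orientation: [2.216, 2.226, 0.003]
contact_force: [0.3, -0.2, 0.0]
opening: 0.602
gripper_force: 0.0
scene [ 0.6197 -0.1002  0.0268] [ 0.6182 -0.1003  0.0338]
scene [ 0.6252 -0.0099  0.0248] [ 0.6257 -0.0094  0.0338]
scene [0.6141 0.0749 0.0225] [0.6159 0.0742 0.0338]
scene [0.6318 0.1703 0.0213] [0.6341 0.1702 0.0338]
top [ 0.6172 -0.1027  0.0291] [ 0.6166 -0.102   0.033 ]
top [ 0.6232 -0.0116  0.0273] [ 0.623  -0.0111  0.0323]
top [0.6119 0.0733 0.025 ] [0.6129 0.0726 0.032 ]
top [0.6305 0.1684 0.0228] [0.6302 0.1686 0.0335]
```

View pics/scene9.png

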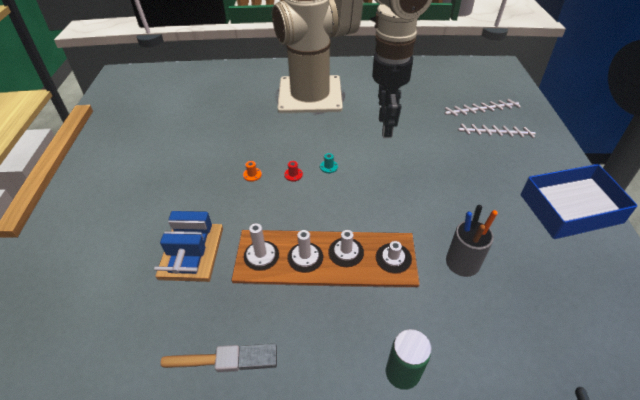

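The castings stand in descending order from the vice at (260,250), (305,255), (347,250) and (394,256), each within about 2 mm of its pad centre. The pot at (470,245) and the look-alikes are where they were.

```bash
python3 -c "from station import workorder; print(workorder.finish_job())"
```

```text
the job is handed in; nothing more can be done
None
```

The four castings stand upright on their pads, tallest next to the vice and shortest at the far end. Each is within about 2 mm of its pad's centre, the pot and look-alikes were left alone, and the job was handed in at about 30 s.

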